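# Clear the old glue off a chair panel and hold the moisture meter on its mark

## Robot

A 6-joint arm with a two-finger parallel gripper is mounted at the origin on the work surface. World frame = base frame: x ahead of the robot, y to its left, z up, the work surface at z = 0. Lengths are in mm, angles in rad, forces in N, time in s.
With the tool pointing down it reaches from about 350 to 775 mm from the base axis. Payload 7.3 kg.
Tool frame: the origin (TCP) lies on the centre line of the jaws, within the pads' length; the fingertips stand 14 mm ahead of it and the grasp point (between the pads) lies 5 mm behind it; z points along the fingers, y is the line along which they close (so a half turn about z gives the same grasp; the last joint's range is limited). The gripper opens to 92 mm and grips with 3 to 60 N. Pads are 19 mm wide; open, the fingers measure 130 mm over their backs; the gripper's body (75 mm by 190 mm) begins 47 mm behind the grasp point.
Start: joints at [1.125, 0.342, 1.524, -0, 1.275, -0.146], TCP at [155.032, 501.606, 240.741] pointing down, gripper open.
Joint ranges: [-2.53, 2.53], [-0.77, 2.02], [0.04, 2.7], [-1, 4.14], [0.28, 2.66], [-3.11, 3.11]. Speed limits (rad/s): [2.57, 2.57, 3.14, 3.14, 3.14, 3.14].

## Interface

Orientations are given as [roll, pitch, yaw] about the fixed x, y, z axes, in that order (R = Rz(yaw) Ry(pitch) Rx(roll)).
In Python, from plant import get_obs, capture, bot, spot_in, trace, pinpoint gives the robot as it stands.
- The arm moves only by the tool play_rows, never from a script. Its argument "rows" is a list of rows, each a list of 2 entries, a list of its own where there are three numbers: the shift along the world's x, y, z in units of 3 cm (1.0 is 3 cm), then the turn, a rotation vector about the world's x, y, z in units of 8 degrees (1.0 is 8 degrees). A call has 1 to 12 rows; each row shifts and turns the commanded pose from where the row before left it; what a row does not reach is not made up. A row lasts 1/8 s, in which the tool goes at most 62.5 mm and 10.7 degrees, less where a joint would pass 70% of its speed; a pose out of reach is approached as far as the arm can. A call with a number of a shift or a turn outside -1 to 1 is refused whole. A call with a gripper value outside its range is refused whole. "hand" is the opening, from -1 (shut) to 1 (fully open), set as the call begins (left out, the last holds). The fingers move at their own pace and stop on an object; the grip force is fixed at half the most. Time passes only in rows, so rows that do not move let the fingers close. It gives the time, the measured TCP pose, the force, the opening and the grip force at its end, in the units of the state.
- get_obs(): the state, without advancing time (a new reading comes with each control period).
- capture(name): name is "scene" or "top" or "wrist"; returns a dict with "frame" (420x560x3 uint8, red, green, blue), "fov_y" (degrees; the focal length in pixels is half the picture's height over the tangent of half this angle, whatever the lens; pixels are square), "cx", "cy" (the principal point, pixels), "rvec" (rotation vector, rad) and "tvec" (3), from world to camera coordinates, as OpenCV has them; the wrist camera has in their place "hand_eye" (4x4, takes a point from camera to tool coordinates, whose origin is the TCP and whose axes are the flange's). Camera axes: x right, y down, z forward; pixel columns grow to the right and rows downward; lengths in mm; the calibration is good to about 2 mm. A picture is of the moment at which its call begins: read the wrist's pose just before it. There is no depth.
- bot.close_job(): hands the job in; it is judged then, once.
Trained networks look in the newest picture that a camera, given by its name, has taken for a name from the list of things; names that differ only in an ending like _2 or _b are one class to them, and where a whole thing is asked for, a point or a joint stands for the part that bears it (a point fixed in the world has none). Each returns a list of dicts, best first, with "p" (0 to 1); they miss things now and then, are a little off and sometimes report something else, mostly with a low value. They report only what shows in the picture. A call takes as long as a camera call. They do not tell look-alikes from the thing itself.
- spot_in(query, camera): "at" ([row, column] in pixels, amid what is visible of it).
- trace(query, camera): "mask" (420x560 bool, what is visible of it) and "at" ([row, column] in pixels, amid what is visible of it).
- pinpoint(query, camera): "at" ([row, column] in pixels: a listed point, or the origin of a listed thing).
The state is a dict: "time": time; "joint_positions": joint angles; "dq": joint speeds; "tau": joint torques, N m; "tool_pos": TCP position; "tcp_rot": TCP orientation; "contact_force": force on the tool from outside, world axes, zero at the start; "moment": the same for the moment, N m; "grip_width": finger opening in mm; "finger_force": force on a finger pad.
Only numpy, scipy, OpenCV 4.12 (cv2) and the standard library are available. Lean on these libraries where they do the work, as an engineer would, in place of code of your own. Each camera call takes 0.05 s, during which the arm holds its last target. There are 200 camera calls.

## Task

Push the loose glue chips off the sloping chair panel onto the bench with the scraper block, keeping the fingers off the chips, then put the scraper down on the bench clear of the panel. Take the moisture meter out of its rack and hold its ball inside the blue ring on the panel, with the meter square to the sloping panel (not plumb) and pressed lightly, so that the sprung probe goes about half way in and never hits its stop hard. Finish while still holding it there for the reading, and leave the glue tin, the spool and the tape measure where they are.

Things in the scene. Friction and masses are not known exactly. Their poses are not given: they have to be found in the camera images.
- board: Bare plywood chair-back panel, 250 mm down the slope x 360 mm across x 12 mm, screwed fast on wedge bearers. It always slopes 12 degrees (0.21 rad), low edge away from the robot. Origin: centre of its upper face, 75 mm above the bench; x down the slope to the low edge (x = 0.125 m, 49 mm above the bench), y along the level width, z the normal out of the face. Flat yellow stains do not matter.
- mark: Flat ring drawn in blue on the panel's upper face, 30 mm across with a 6 mm blue dot in its centre; it may be hidden under a chip. Origin: the centre of the ring, on the panel's face; axes parallel to the panel's.
- chip0: Loose amber flake of old hard glue lying on the panel, about 34 x 18 mm with ragged corners, 8 mm thick, 12 g. Origin: centre of its underside, z its thickness. Its origin lies at least 70 mm in from the panel's high edge and within 115 mm of the panel's middle line (y = 0).
- chip1: Loose amber flake of old hard glue lying on the panel, about 30 x 20 mm with ragged corners, 8 mm thick, 12 g. Origin: centre of its underside, z its thickness. Its origin lies at least 70 mm in from the panel's high edge and within 115 mm of the panel's middle line (y = 0).
- chip2: Loose amber flake of old hard glue lying on the panel, about 32 x 17 mm with ragged corners, 8 mm thick, 12 g. Origin: centre of its underside, z its thickness. Its origin lies at least 70 mm in from the panel's high edge and within 115 mm of the panel's middle line (y = 0).
- chip3: Loose amber flake of old hard glue lying on the panel, about 28 x 20 mm with ragged corners, 8 mm thick, 12 g. Origin: centre of its underside, z its thickness. Its origin lies at least 70 mm in from the panel's high edge and within 115 mm of the panel's middle line (y = 0).
- chip4: Loose amber flake of old hard glue lying on the panel, about 36 x 17 mm with ragged corners, 8 mm thick, 12 g. Origin: centre of its underside, z its thickness. Its origin lies at least 70 mm in from the panel's high edge and within 115 mm of the panel's middle line (y = 0).
- scraper: Scraper block standing on the bench at one side of the panel. Steel shoe 34 mm (x) x 140 mm (y) x 8 mm tall, flat below; on it a rounded beech grip 28 mm thick (x) x 120 mm (y), up to 66 mm; about 280 g. Origin: centre of the underside; z up. Gripped across the 28 mm about 45 mm above the underside, it sweeps along its own x.
- rack: Low wooden tool rack fixed on the bench at the panel's other side: shelf 190 mm (x) x 70 mm (y), top 78 mm above the bench. The meter hangs in a 23 mm square hole at x = -45 mm; a red-handled screwdriver, part of the rack, stands at x = +60 mm, up to 158 mm above the bench. Origin: centre of the underside; z up.
- meter: Moisture meter hanging in the rack, ball probe down through the hole: lift it 65 mm straight up. Yellow housing 46 mm (x) x 32 mm (y), 60 to 156 mm above the ball's lowest point; black collar 42 x 30 mm at 55 mm rests on the shelf. About 180 g. Origin: lowest point of the relaxed ball, 23 mm above the bench in the rack; z along its axis, ball to housing. Grip across the 32 mm, e.g. at z = 128 mm.
- plunger (a joint): How far the meter's sprung ball probe is pushed into the housing: 0 m relaxed, 0.012 m at its stop. The push needed is 2 N at the beginning and grows by 0.4 N per mm, to 6.8 N at the stop; half way (0.006 m) is about 4.4 N.
- tip (a point): Lowest point of the meter's steel ball (18 mm diameter), on the meter's long axis; moves with the probe.
- tin: Bystander: glue tin, 72 mm diameter, 100 mm tall, standing on the bench. Origin: centre of its underside.
- spool: Bystander: dark green spool, 52 mm diameter, 60 mm tall, standing on the bench. Origin: centre of its underside.
- tape: Bystander: green tape measure case, 68 x 72 x 34 mm tall, lying on the bench beyond the low edge of the panel. Origin: centre of its underside.
Mind the look-alikes: they are no part of the job. Leave any orange or purple look-alike of the scraper alone. Leave any pink or purple look-alike of the meter alone.

How it is judged:
By the outcome, as a careful person would: the job done as asked, in the order asked, and still so for the second after the job is handed in, while the arm keeps its last pose, push and grip.
It also fails if it takes over 72 s, if anything falls off the work surface, if the arm or the gripper's body presses on something with over 40 N, if the wrist force passes 120 N, or if a joint passes its speed limit or range.

## Working session

There is one attempt and no reset: what is moved stays moved. The work goes in short steps, Python scripts to look and compute and a tool call to move; the robot and the scene stay as the last step left them, time stands still between calls to the robot, and variables do not carry over. Pictures are saved under pics/ and viewed, at most 10 in all, crops included, and the job is handed in when it is done.

Besides the shell and the picture viewer there is one more tool, called in YAML: its name, and indented under it one key for each argument. play_rows: Moves the arm, as the interface text tells. Shifts and turns lie within -1 to 1; 1 stands for 3 cm of shift or 8 degrees of turn. Its arguments: {"type":"object","properties":{"rows":{"type":"array"},"hand":{"type":"number"}},"required":["rows"]}

```bash
mkdir -p pics; ls
cat > h.py <<'E'
import numpy as np, cv2
from scipy.spatial.transform import Rotation as R
from plant import get_obs, capture, bot, spot_in, trace, pinpoint
def cam(name):
    s=get_obs(); c=capture(name); f=210/np.tan(np.radians(c["fov_y"])/2)
    if "rvec" in c:
        Rw=cv2.Rodrigues(np.array(c["rvec"],float))[0]; t=np.array(c["tvec"],float).ravel()
    else:
        H=np.array(c["hand_eye"]); T=np.eye(4); T[:3,:3]=R.from_euler('xyz',s["tcp_rot"]).as_matrix(); T[:3,3]=s["tool_pos"]
        M=np.linalg.inv(T@H); Rw=M[:3,:3]; t=M[:3,3]
    return dict(img=c["frame"],f=f,cx=c["cx"],cy=c["cy"],R=Rw,t=t)
def ray(c,at):
    d=c["R"].T@np.array([(at[1]-c["cx"])/c["f"],(at[0]-c["cy"])/c["f"],1.]); return -c["R"].T@c["t"],d
def hit(c,at,z=0,n=(0,0,1),p0=None):
    o,d=ray(c,at); n=np.array(n,float); p0=np.array([0,0,z],float) if p0 is None else np.array(p0)
    return o+d*((p0-o)@n)/(d@n)
def proj(c,P):
    q=np.atleast_2d(P)@c["R"].T+c["t"]; return np.c_[q[:,1]/q[:,2]*c["f"]+c["cy"],q[:,0]/q[:,2]*c["f"]+c["cx"]]
def save(img,n): cv2.imwrite(f"pics/{n}.png",img[:,:,::-1])
E
python3 - <<'E'
from h import *
np.set_printoptions(precision=1,suppress=True)
print(get_obs())
for n in("scene","top"):
    c=cam(n); save(c["img"],n); print(n,-c["R"].T@c["t"],c["R"][2],c["f"])
    for q in "board mark chip0 scraper rack meter tin spool tape".split():
        print(q,[(np.round(d["at"]).tolist(),round(d["p"],2)) for d in pinpoint(q,n)[:7]])
E
```

```text
pics
{'time': 0.0, 'joint_positions': array([ 1.1,  0.3,  1.5, -0. ,  1.3, -0.1]), 'dq': array([ 0., -0., -0.,  0., -0., -0.]), 'tau': array([ -0. , -43.1, -24.4,   0.1,   0.1,  -0. ]), 'tool_pos': array([154.8, 501.2, 240. ]), 'tcp_rot': array([-3.1, -0. ,  2.8]), 'contact_force': array([-0.5, -0.3,  0.2]), 'moment': array([-0.1, -0. , -0. ]), 'finger_force': 0.0, 'grip_width': 91.87004426867234}
scene [1402.2  332.4 1057.3] [-0.7 -0.2 -0.7] 464.95884248016523
board [([207.0, 266.0], 0.73)]
mark [([204.0, 288.0], 0.64)]
chip0 [([193.0, 240.0], 0.64), ([195.0, 276.0], 0.63), ([200.0, 304.0], 0.6), ([216.0, 250.0], 0.58), ([219.0, 291.0], 0.58)]
scraper [([226.0, 424.0], 0.75), ([192.0, 374.0], 0.74), ([250.0, 398.0], 0.61)]
rack [([201.0, 184.0], 0.75)]
meter [([184.0, 167.0], 0.94), ([168.0, 200.0], 0.73), ([190.0, 191.0], 0.64)]
tin [([238.0, 148.0], 0.6)]
spool [([307.0, 397.0], 0.62)]
tape [([297.0, 249.0], 0.81), ([239.0, 151.0], 0.34)]
top [ 302.   -31.1 1103.5] [ 0.2  0.  -1. ] 450.4571737403833
board [([210.0, 300.0], 0.86)]
mark [([221.0, 275.0], 0.5)]
chip0 [([227.0, 258.0], 0.7), ([203.0, 268.0], 0.59), ([227.0, 294.0], 0.56), ([192.0, 317.0], 0.48), ([222.0, 345.0], 0.46)]
scraper [([297.0, 172.0], 0.92), ([202.0, 146.0], 0.9), ([250.0, 109.0], 0.76)]
rack [([235.0, 419.0], 0.95)]
meter [([256.0, 418.0], 0.91), ([274.0, 456.0], 0.75), ([225.0, 258.0], 0.41)]
tin [([175.0, 434.0], 0.82)]
spool [([133.0, 148.0], 0.56)]
tape [([122.0, 293.0], 0.75), ([255.0, 419.0], 0.73)]
```

Run:
```python
import cv2
a=cv2.imread('pics/top.png')[90:330,80:500]; b=cv2.imread('pics/scene.png')[130:330,120:460]
cv2.imwrite('pics/topc.png',cv2.resize(a,(800,457),interpolation=3)); cv2.imwrite('pics/scenec.png',cv2.resize(b,(800,470),interpolation=3))
```

```text
(no output)
```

View pics/topc.png

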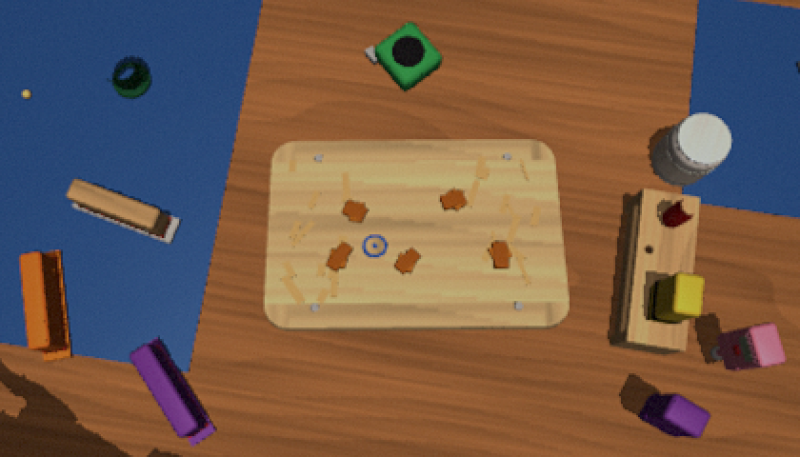

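View pics/scenec.png

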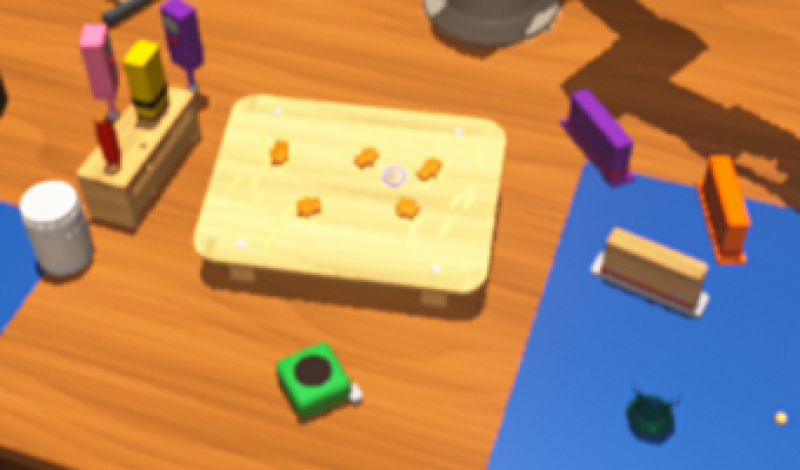

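Candidates for the scraper (top view): beech block (202,146), orange (250,109), purple (297,172). The beech one with the steel shoe fits; the other two are the named look-alikes. Candidates for the meter: yellow in the rack (~246,436), pink (~272,474), purple (~307,436). The yellow one hanging in the rack fits. The blue ring is visible at about (219,276), with five chips around it.

Next I'll fit the poses using masks from both cameras.

```bash
cat > fit.py <<'E'
from h import *
from scipy.optimize import minimize
def box(x0,x1,y0,y1,z0,z1): return np.array([[x,y,z] for x in(x0,x1) for y in(y0,y1) for z in(z0,z1)],float)
tilt=R.from_euler('y',np.radians(12)).as_matrix()
def rb(z0,z1,hx=125,hy=180,r=22):
    P=[]
    for sx in(1,-1):
        for sy in(1,-1):
            for a in np.radians([0,22,45,67,90]):
                for z in (z0,z1): P.append([sx*(hx-r+r*np.cos(a)),sy*(hy-r+r*np.sin(a)),z])
    return np.array(P)
models={
 "board":[rb(-12,0)@tilt.T+[0,0,75]],
 "scraper":[box(-17,17,-70,70,0,8),box(-14,14,-60,60,8,66)],
 "rack":[box(-95,95,-35,35,0,78)],
 "meter":[box(-23,23,-16,16,83,179),box(-21,21,-15,15,78,83)]}
def pose(P,p):
    return P@R.from_euler('z',p[2]).as_matrix().T+[p[0],p[1],0]
def render(c,name,p):
    m=np.zeros((420*4,560*4),np.uint8)
    for P in models[name]:
        q=proj(c,pose(P,p)); h=cv2.convexHull((q[:,::-1]*4+1.5).astype(np.float32)); cv2.fillConvexPoly(m,np.round(h).astype(np.int32),1)
    return cv2.resize(m.astype(np.float32),(560,420),interpolation=cv2.INTER_AREA)
def fit(name,views,p0,extra=None):
    def cost(p):
        s=0
        for c,m in views:
            r=render(c,name,p); s+=1-np.minimum(r,m).sum()/np.maximum(r,m).sum()
        return s
    best=None
    for dy in ((0,) if name in("board",) else (0,.25,-.25)):
        x0=np.array(p0,float)+[0,0,dy]
        b=minimize(cost,x0,method="Nelder-Mead",options=dict(initial_simplex=[x0,x0+[15,0,0],x0+[0,15,0],x0+[0,0,.15]],maxiter=250,xatol=.02,fatol=1e-5))
        if best is None or b.fun<best.fun: best=b
    return best.x,best.fun
E
cat > loc.py <<'E'
from fit import *
import pickle
np.set_printoptions(precision=2,suppress=True)
cs={n:cam(n) for n in("top","scene")}
near={"board":{"top":(210,300),"scene":(207,266)},"scraper":{"top":(200,146),"scene":(245,395)},"rack":{"top":(235,419),"scene":(201,184)},"meter":{"top":(246,436),"scene":(165,180)}}
M={}
for nm in models:
    v=[]
    for n in cs:
        d=[x for x in trace(nm,n)]; d.sort(key=lambda x:np.hypot(*(np.array(x["at"])-near[nm][n])))
        print(nm,n,[(np.round(x["at"]).tolist(),round(x["p"],2),int(x["mask"].sum())) for x in d])
        M[nm,n]=d[0]["mask"]; v.append((cs[n],d[0]["mask"].astype(np.float32)))
    g=hit(cs["top"],near[nm]["top"],{"board":75,"scraper":40,"rack":70,"meter":130}[nm])
    y0={"board":0,"scraper":1.9-np.pi/2-.6,"rack":0,"meter":0}[nm]
    print(nm,"guess",g[:2])
    for i in (0,1): print("  ",n,*fit(nm,v[i:i+1],[g[0],g[1],y0]))
    p,f=fit(nm,v,[g[0],g[1],y0]); print("  both",p,f); M[nm]=p
b=M["board"]; Rb=R.from_euler('z',b[2]).as_matrix()@tilt; o=np.array([b[0],b[1],75]); nn=Rb[:,2]
for n,c in cs.items():
    for q in("mark","chip0"):
        for d in pinpoint(q,n):
            P=hit(c,d["at"],n=nn,p0=o+nn*(0 if q!="chip0" else 0)); print(n,q,P,"board",Rb.T@(P-o),round(d["p"],2))
    for q in("tin","spool","tape"):
        for d in pinpoint(q,n)[:2]: print(n,q,hit(c,d["at"],0),d["p"])
E
python3 loc.py
```

```text
board top [([212.0, 301.0], 0.96, 14657)]
board scene [([212.0, 270.0], 0.85, 8792)]
board guess [523.99 -44.11]
   scene [524.62 -38.53   0.15] 0.058144569396972656
   scene [523.77 -37.84   0.16] 0.0691990852355957
  both [524.35 -38.17   0.16] 0.1285448670387268
scraper top [([204.0, 144.0], 0.56, 928), ([250.0, 106.0], 0.96, 1195), ([296.0, 170.0], 0.76, 1014)]
scraper scene [([244.0, 398.0], 0.81, 1105), ([219.0, 425.0], 0.82, 707), ([191.0, 375.0], 0.84, 698)]
scraper guess [498.91 328.15]
   scene [502.25 337.61  -0.21] 0.05868607759475708
   scene [503.19 338.71  -0.23] 0.04510080814361572
  both [502.56 338.39  -0.22] 0.10945254564285278
rack top [([228.0, 424.0], 0.96, 2581)]
rack scene [([194.0, 176.0], 0.73, 1649)]
rack guess [ 508.68 -325.02]
   scene [ 521.79 -343.47   -0.02] 0.21768122911453247
   scene [ 518.39 -344.94   -0.  ] 0.19245809316635132
  both [ 521.3  -344.18   -0.01] 0.41264617443084717
meter top [([271.0, 472.0], 0.63, 696), ([308.0, 436.0], 0.55, 641)]
meter scene [([167.0, 183.0], 0.92, 484), ([160.0, 163.0], 0.71, 415), ([144.0, 198.0], 0.55, 445)]
me
[... 604 characters left out ...]
4    0.  ] 0.83
top spool [686.96 369.95   0.  ] 0.68
top tape [780.55  10.23   0.  ] 0.62
scene mark [506.39   0.21  77.45] board [-11.8   40.77   0.  ] 0.41
scene chip0 [561.08 -75.48  68.57] board [ 30.91 -42.75   0.  ] 0.63
scene chip0 [526.88  35.93  71.93] board [14.77 72.72  0.  ] 0.62
scene chip0 [476.43 -43.5   85.23] board [-49.22   2.46   0.  ] 0.46
scene chip0 [476.94  51.57  81.87] board [-33.04  96.21   0.  ] 0.4
scene chip0 [ 506.12 -136.29   82.19] board [-34.57 -93.9    0.  ] 0.38
scene tin [ 688.28 -365.35    0.  ] 0.71
scene tin [387.19  28.53   0.  ] 0.48
scene spool [685.28 372.58   0.  ] 0.86
scene spool [415.8  -21.79   0.  ] 0.39
scene tape [768.62   7.49   0.  ] 0.58
```

Run:
```python
from fit import *
np.set_printoptions(precision=3,suppress=True)
c=cam("top"); print(c["R"]); im=cv2.resize(c["img"],None,fx=2,fy=2,interpolation=3).copy()
for n,p in dict(board=[524.4,-38.2,.155],scraper=[502.6,338.4,-.22],rack=[521.3,-344.2,0],meter=[476,-342.3,.06]).items():
    for P in models[n]:
        h=cv2.convexHull((proj(c,pose(P,p))[:,::-1]*2+.5).astype(np.float32)); cv2.polylines(im,[np.round(h).astype(int)],True,(0,255,0),1)
save(im[180:660,180:980],"ov")
```

```text
[[ 0.153 -0.988 -0.002]
 [-0.966 -0.15  -0.211]
 [ 0.209  0.034 -0.977]]
```

View pics/ov.png

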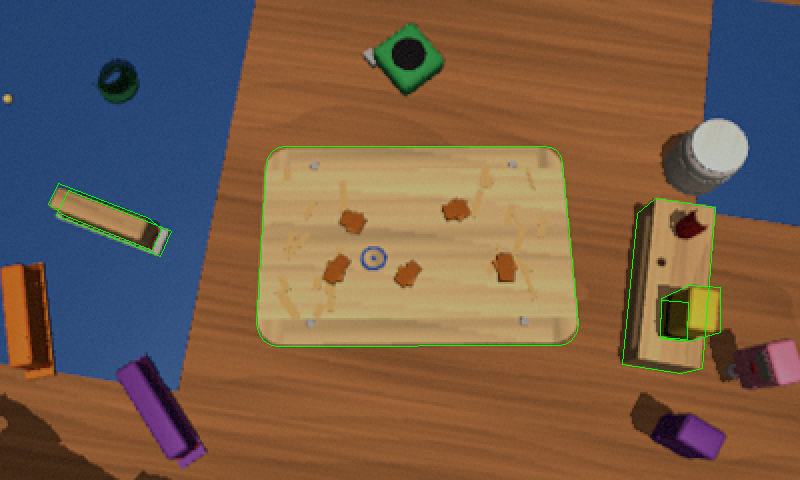

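The board and scraper overlays fit closely. The rack needs a small yaw, which I'll refine later. The beech block is the scraper, so I'm moving above it.

play_rows:
  hand: 1
  rows:
    - [[0.965,-0.453,-0.25],[0,0,-0.89]]
    - [[0.965,-0.453,-0.25],[0,0,-0.89]]
    - [[0.965,-0.453,-0.25],[0,0,-0.89]]
    - [[0.965,-0.453,-0.25],[0,0,-0.89]]
    - [[0.965,-0.453,-0.25],[0,0,-0.89]]
    - [[0.965,-0.453,-0.25],[0,0,-0.89]]
    - [[0.965,-0.453,-0.25],[0,0,-0.89]]
    - [[0.965,-0.453,-0.25],[0,0,-0.89]]
    - [[0.965,-0.453,-0.25],[0,0,-0.89]]
    - [[0.965,-0.453,-0.25],[0,0,-0.89]]
    - [[0.965,-0.453,-0.25],[0,0,-0.89]]
    - [[0.965,-0.453,-0.25],[0,0,-0.89]]

```text
time: 3.55
tool_pos: [503.4, 338.0, 150.5]
tcp_rot: [3.141, -0.0, 1.346]
contact_force: [1.0, -0.5, 0.0]
grip_width: 91.8
finger_force: 0.0
```

```bash
cat >> h.py <<'E'
def togo(pos,Rt):
    s=get_obs(); Rc=R.from_euler('xyz',s["tcp_rot"]); w=(R.from_matrix(Rt)*Rc.inv()).as_rotvec()
    print("t",round(s["time"],2),"pos",np.round(s["tool_pos"],1),"F",np.round(s["contact_force"],1),"q",np.round(s["joint_positions"],2))
    print("go shift units",np.round((np.array(pos)-s["tool_pos"])/30,3),"turn units",np.round(np.degrees(w)/8,3))
def down(yd):  # tool pointing down, closing line at angle yd
    y=np.array([np.cos(yd),np.sin(yd),0]); z=np.array([0,0,-1.]); return np.c_[np.cross(y,z),y,z]
E
python3 - <<'E'
from fit import *
np.set_printoptions(precision=2,suppress=True)
c=cam("wrist"); d=trace("scraper","wrist")
save(c["img"],"w1")
v=[]
for x in d: print(x["at"],x["p"],x["mask"].sum(),hit(c,x["at"],60))
p,f=fit("scraper",[(c,d[0]["mask"].astype(np.float32))],[502.5,338.4,-.22]); print(p,f)
togo([502.5,338.4,40],down(-.22))
E
```

```text
[193.6, 277.9] 0.89 6226 [504.77 354.3   60.  ]
[154.9, 97.5] 0.74 9170 [382.78 412.1   60.  ]
[500.51 342.41  -0.21] 0.06488674879074097
t 3.65 pos [504.7 336.7 149.6] F [-1.4 -0.1  0.3] q [ 0.46  0.57  1.41 -0.    1.16  0.69]
go shift units [-0.07  0.06 -3.65] turn units [ 0.01 -0.    0.04]
```

View pics/w1.png

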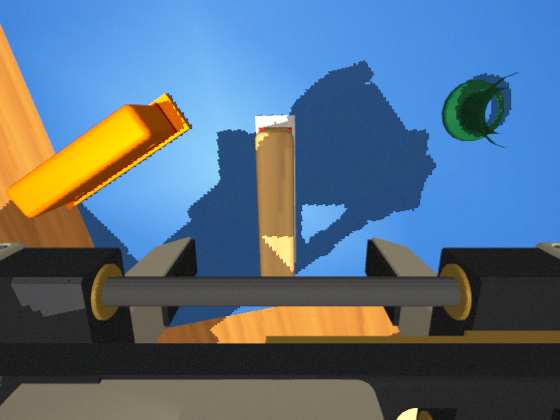

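The beech scraper is centred between the open jaws at (195,277), with its steel shoe visible. The orange look-alike is clear to the left at (150,95). Descending to grip.

play_rows:
  hand: 1
  rows:
    - [[-0.04,0.04,-0.9],[0,0,0]]
    - [[0,0.02,-0.9],[0,0,0]]
    - [[0,0,-0.9],[0,0,0]]
    - [[0,0,-0.6],[0,0,0]]
    - [[0,0,-0.35],[0,0,0]]
    - [[0,0,0],[0,0,0]]

```text
time: 4.4
tool_pos: [501.0, 340.4, 40.9]
tcp_rot: [-3.141, 0.0, 1.351]
contact_force: [-0.8, -0.4, 0.0]
grip_width: 91.7
finger_force: 0.0
```

play_rows:
  hand: -1
  rows:
    - [[0,0,0],[0,0,0]]
    - [[0,0,0],[0,0,0]]
    - [[0,0,0],[0,0,0]]
    - [[0,0,0],[0,0,0]]
    - [[0,0,0],[0,0,0]]
    - [[0,0,0],[0,0,0]]
    - [[0,0,0],[0,0,0]]

```text
time: 5.28
tool_pos: [500.9, 340.3, 41.2]
tcp_rot: [-3.141, 0.0, 1.351]
contact_force: [-1.6, 0.7, 2.4]
grip_width: 27.9
finger_force: 29.9
```

play_rows:
  rows:
    - [[0,0,0.5],[0,0,0]]
    - [[0,0,1],[0,0,0]]
    - [[0,0,1],[0,0,0]]
    - [[0,0,1],[0,0,0]]
    - [[0,0,1],[0,0,0]]
    - [[0,0,0],[0,0,0]]

```text
time: 6.02
tool_pos: [502.4, 340.9, 179.1]
tcp_rot: [3.137, -0.004, 1.351]
contact_force: [0.5, 0.1, -3.9]
grip_width: 27.8
finger_force: 29.9
```

```bash
cat >> h.py <<'E'
yb=.155; o=np.array([524.4,-38.2,75.]); Rb=R.from_euler('zy',[yb,np.radians(12)][:2]).as_matrix() if 0 else (R.from_euler('z',yb)*R.from_euler('y',np.radians(12))).as_matrix()
def bw(x,y,z): return o+Rb@np.array([x,y,z],float)
def wb(P): return Rb.T@(np.array(P)-o)
Rs=Rb@np.diag([-1.,1,-1])  # tool z=-n, tool y along board y
def tool_x(): # closing line along board x (down slope)
    y=Rb[:,0]; z=-Rb[:,2]; return np.c_[np.cross(y,z),y,z]
E
python3 - <<'E'
from h import *
np.set_printoptions(precision=1,suppress=True)
for n in("top","scene"):
    c=cam(n); hsv=cv2.cvtColor(c["img"],cv2.COLOR_RGB2HSV); n_=Rb[:,2]
    pl=np.zeros((420,560),np.uint8); P=np.array([proj(c,bw(x,y,0))[0][::-1] for x,y in((-115,-165),(-115,165),(115,165),(115,-165))]); cv2.fillConvexPoly(pl,np.round(P).astype(int),1)
    blue=((hsv[...,0]>100)&(hsv[...,0]<140)&(hsv[...,1]>60)&(pl>0)) if n=="top" else ((c["img"][...,2].astype(int)-c["img"][...,1]>0)&(pl>0))
    ys,xs=np.nonzero(blue); 
    if len(ys): print(n,"ring",len(ys),wb(hit(c,((ys.min()+ys.max())/2,(xs.min()+xs.max())/2),n=n_,p0=o)), wb(hit(c,(ys.mean(),xs.mean()),n=n_,p0=o)),np.ptp(ys),np.ptp(xs))
    for d in trace("chip0",n): 
        q=np.argwhere(d["mask"]); b=np.array([wb(hit(c,x,n=n_,p0=o+6*n_)) for x in q]); print(n,round(d["p"],2),len(q),b.mean(0)[:2],b.min(0)[:2],b.max(0)[:2])
tx=tool_x()
for x,y in((-102,50),(-102,-75)): print(bw(x,y,60+41),bw(x,y,41)); togo(bw(x,y,101),tx)
print("down-slope 30mm units",Rb[:,0],Rb[:,2],Rb[:,1])
E
```

```text
top ring 41 [-22.8  49.    0. ] [-24.2  49.4  -0. ] 11 11
top 0.66 123 [ -36.7 -101.5] [ -53.9 -112.8] [-21.8 -89.5]
top 0.66 102 [-45.3  10.3] [-58.7  -2.5] [-31.6  22.8]
top 0.6 113 [ 36.8 -48.8] [ 24.1 -62.9] [ 50.3 -34.4]
top 0.57 108 [21.7 73.6] [ 8.8 59.6] [34.7 87.8]
top 0.5 135 [-39.2  91.1] [-56.1  77.6] [-21.6 104.8]
scene ring 23 [-24.9  49.   -0. ] [-22.2  48.8  -0. ] 7 10
scene 0.63 95 [ 38.3 -44.9] [ 22.3 -61.7] [ 53.8 -27. ]
scene 0.46 65 [-37.3  91.4] [-54.6  78.2] [-20.9 103.4]
[438.9  -1.  195. ] [426.5  -2.9 136.3]
t 6.22 pos [500.4 339.9 174.5] F [-0.3 -0.5 -4.8] q [ 0.5  0.5  1.4 -0.   1.2  0.7]
go shift units [ -2.1 -11.4   0.7] turn units [0.1 1.5 2.7]
[ 458.2 -124.5  195. ] [ 445.8 -126.4  136.3]
t 6.22 pos [500.4 339.9 174.5] F [-0.3 -0.5 -4.8] q [ 0.5  0.5  1.4 -0.   1.2  0.7]
go shift units [ -1.4 -15.5   0.7] turn units [0.1 1.5 2.7]
down-slope 30mm units [ 1.   0.2 -0.2] [0.2 0.  1. ] [-0.2  1.   0. ]
```

play_rows:
  rows:
    - [[-0.17,-0.945,0.2],[0.007,0.123,0.228]]
    - [[-0.17,-0.945,0.2],[0.007,0.123,0.228]]
    - [[-0.17,-0.945,0.2],[0.007,0.123,0.228]]
    - [[-0.17,-0.945,0.1],[0.007,0.123,0.228]]
    - [[-0.17,-0.945,0],[0.007,0.123,0.228]]
    - [[-0.17,-0.945,0],[0.007,0.123,0.228]]
    - [[-0.17,-0.945,0],[0.007,0.123,0.228]]
    - [[-0.17,-0.945,0],[0.007,0.123,0.228]]
    - [[-0.17,-0.945,0],[0.007,0.123,0.228]]
    - [[-0.17,-0.945,0],[0.007,0.123,0.228]]
    - [[-0.17,-0.945,0],[0.007,0.123,0.228]]
    - [[-0.17,-0.945,0],[0.007,0.123,0.228]]

```text
time: 7.72
tool_pos: [439.4, -0.7, 196.2]
tcp_rot: [-2.934, -0.007, 1.734]
contact_force: [-0.1, -0.4, -3.9]
grip_width: 27.7
finger_force: 29.9
```

Run:
```python
from h import *
togo(bw(-102,50,41+10),tool_x()); print(wb(get_obs()["tool_pos"]))
np.set_printoptions(precision=3,suppress=True); print(Rb)
```

```text
t 7.72 pos [439.4  -0.7 196.2] F [-0.1 -0.4 -3.9] q [-0.14  0.35  1.67 -0.06  1.33 -0.28]
go shift units [-0.361 -0.062 -1.67 ] turn units [-0.049  0.008 -0.061]
[-101.67829972   50.16310754  102.2985349 ]
[[ 0.966 -0.154  0.205]
 [ 0.151  0.988  0.032]
 [-0.208  0.     0.978]]
```

play_rows:
  rows:
    - [[-0.18,-0.03,-0.83],[-0.05,0,-0.06]]
    - [[-0.18,-0.03,-0.83],[0,0,0]]
    - [[-0.027,-0.004,-0.13],[0,0,0]]
    - [[0,0,0],[0,0,0]]

```text
time: 8.22
tool_pos: [428.6, -1.7, 143.5]
tcp_rot: [-2.935, 0.001, 1.725]
contact_force: [0.1, -0.4, -3.6]
grip_width: 27.5
finger_force: 29.9
```

play_rows:
  rows:
    - [[-0.014,-0.002,-0.065],[0,0,0]]
    - [[-0.014,-0.002,-0.065],[0,0,0]]

```text
time: 8.48
tool_pos: [428.0, -1.9, 140.1]
tcp_rot: [-2.937, 0.002, 1.725]
contact_force: [0.3, 0.5, -3.7]
grip_width: 27.9
finger_force: 29.9
```

play_rows:
  rows:
    - [[-0.007,-0.001,-0.033],[0,0,0]]
    - [[0,0,0],[0,0,0]]

```text
time: 8.72
tool_pos: [427.4, -1.9, 138.7]
tcp_rot: [-2.936, 0.001, 1.725]
contact_force: [0.1, 0.2, -4.0]
grip_width: 27.8
finger_force: 29.9
```

play_rows:
  rows:
    - [[-0.007,-0.001,-0.033],[0,0,0]]
    - [[0,0,0],[0,0,0]]

```text
time: 8.98
tool_pos: [427.1, -2.0, 137.6]
tcp_rot: [-2.935, 0.001, 1.725]
contact_force: [-0.1, 0.5, -3.8]
grip_width: 27.9
finger_force: 29.9
```

play_rows:
  rows:
    - [[-0.007,-0.001,-0.033],[0,0,0]]
    - [[0,0,0],[0,0,0]]

```text
time: 9.22
tool_pos: [426.9, -2.0, 136.6]
tcp_rot: [-2.935, 0.001, 1.725]
contact_force: [-0.9, -0.1, -3.7]
grip_width: 27.8
finger_force: 29.9
```

play_rows:
  rows:
    - [[-0.007,-0.001,-0.033],[0,0,0]]
    - [[0,0,0],[0,0,0]]

```text
time: 9.48
tool_pos: [426.9, -2.0, 135.9]
tcp_rot: [-2.936, 0.001, 1.725]
contact_force: [0.0, 0.5, -0.0]
grip_width: 28.0
finger_force: 29.9
```

Contact at about 4 N. Sweeping down the slope.

play_rows:
  rows:
    - [[0.386,0.06,-0.083],[0,0,0]]
    - [[0.386,0.06,-0.083],[0,0,0]]
    - [[0.386,0.06,-0.083],[0,0,0]]
    - [[0.386,0.06,-0.083],[0,0,0]]
    - [[0.386,0.06,-0.083],[0,0,0]]

```text
time: 10.1
tool_pos: [485.3, 7.1, 123.3]
tcp_rot: [-2.935, 0.001, 1.725]
contact_force: [-3.8, -0.6, 7.0]
grip_width: 27.7
finger_force: 29.9
```

play_rows:
  rows:
    - [[0.386,0.06,-0.083],[0,0,0]]
    - [[0.386,0.06,-0.083],[0,0,0]]
    - [[0.386,0.06,-0.083],[0,0,0]]
    - [[0.386,0.06,-0.083],[0,0,0]]
    - [[0.386,0.06,-0.083],[0,0,0]]
    - [[0.386,0.06,-0.083],[0,0,0]]

```text
time: 10.85
tool_pos: [554.8, 17.9, 108.3]
tcp_rot: [-2.935, 0.001, 1.725]
contact_force: [-3.5, -0.7, 6.4]
grip_width: 27.9
finger_force: 29.9
```

Run:
```python
from h import *
s=get_obs();print(wb(s["tool_pos"]),s["contact_force"],s["grip_width"]); c=cam("top"); save(cv2.resize(c["img"][150:280,190:410],None,fx=3,fy=3),"sw")
```

```text
[30.90102758 50.7783244  40.5909572 ] [-3.4919214  -0.66481315  6.37266219] 27.934182159641285
```

View pics/sw.png

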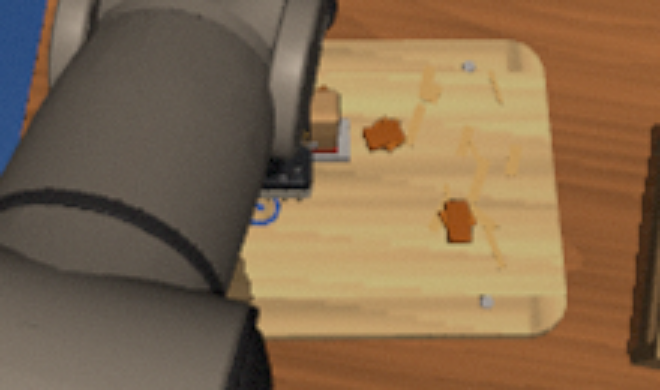

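The ring behind the scraper is clean, and the two right-hand chips, at (133,383) and (222,457) in the crop, are left for pass B. Continuing off the low edge.

play_rows:
  rows:
    - [[0.386,0.06,-0.082],[0,0,0]]
    - [[0.386,0.06,-0.082],[0,0,0]]
    - [[0.386,0.06,-0.082],[0,0,0]]
    - [[0.386,0.06,-0.08],[0,0,0]]
    - [[0.3,0.047,-0.062],[0,0,0]]
    - [[0.3,0.047,-0.062],[0,0,0]]
    - [[0.3,0.047,-0.062],[0,0,0]]
    - [[0.3,0.047,-0.062],[0,0,0]]
    - [[0,0,0],[0,0,0]]

```text
time: 12.02
tool_pos: [637.7, 30.8, 90.5]
tcp_rot: [-2.938, 0.001, 1.725]
contact_force: [2.0, 0.5, -1.3]
grip_width: 28.2
finger_force: 29.9
```

Run:
```python
from h import *
np.set_printoptions(precision=2,suppress=True)
s=get_obs();print(wb(s["tool_pos"]),s["contact_force"]); c=cam("scene"); save(cv2.resize(c["img"][160:330,170:370],None,fx=3.5,fy=3.5),"sw2")
for d in trace("chip0","scene"): print(d["at"],d["p"],wb(hit(c,d["at"],n=Rb[:,2],p0=o)),hit(c,d["at"],4))
togo(bw(-102,-75,41+25),tool_x())
```

```text
[116.74  50.69  40.66] [ 2.01  0.49 -1.27]
[264.1, 272.9] 0.56 [171.86  43.76   0.  ] [658.85  20.54   4.  ]
[263.8, 265.3] 0.52 [174.09  22.92  -0.  ] [664.74  -0.26   4.  ]
[193.7, 238.4] 0.43 [ -42.69 -103.26   -0.  ] [ 424.98 -185.98    4.  ]
t 12.12 pos [637.   30.7  90.7] F [ 1.8 -0.6 -2.2] q [-0.05  0.8   1.17 -0.04  1.38 -0.19]
go shift units [-6.2  -5.21  2.34] turn units [0.   0.03 0.01]
```

View pics/sw2.png

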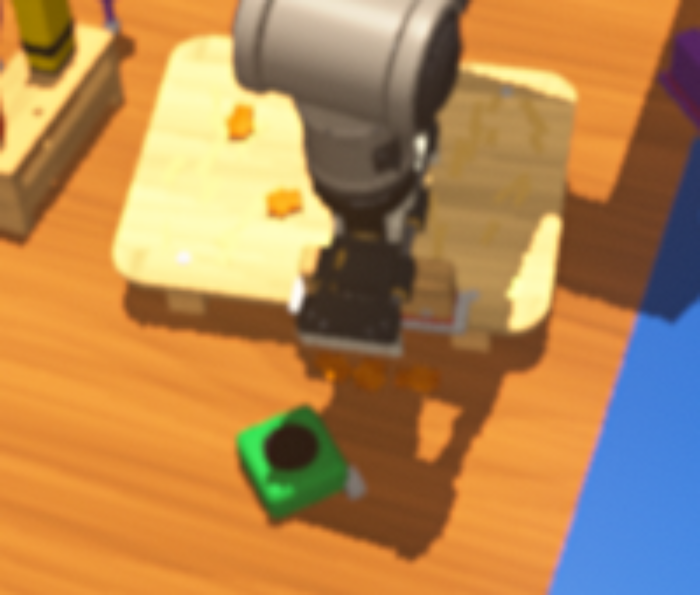

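Three chips are on the bench beyond the low edge, at about (375,330–430) in the crop. Now pass B.

play_rows:
  rows:
    - [[0.2,0.03,0.98],[0,0,0]]
    - [[-0.914,-0.749,0.194],[0,0,0]]
    - [[-0.914,-0.749,0.194],[0,0,0]]
    - [[-0.914,-0.749,0.194],[0,0,0]]
    - [[-0.914,-0.749,0.194],[0,0,0]]
    - [[-0.914,-0.749,0.194],[0,0,0]]
    - [[-0.914,-0.749,0.194],[0,0,0]]
    - [[-0.914,-0.749,0.194],[0,0,0]]
    - [[0,0,0],[0,0,0]]

```text
time: 13.25
tool_pos: [448.8, -126.7, 161.5]
tcp_rot: [-2.935, 0.001, 1.722]
contact_force: [0.4, -0.2, -3.9]
grip_width: 27.9
finger_force: 29.9
```

Run:
```python
from h import *
print(wb(get_obs()["tool_pos"])); togo(bw(-102,-75,42),tool_x())
```

```text
[-104.39760857  -75.78146529   66.28421372]
t 13.25 pos [ 448.8 -126.7  161.5] F [ 0.4 -0.2 -3.9] q [-0.37  0.43  1.65 -0.11  1.24 -0.48]
go shift units [-0.093  0.012 -0.808] turn units [0.005 0.022 0.024]
```

play_rows:
  rows:
    - [[-0.05,0.01,-0.4],[0,0,0]]
    - [[-0.05,0.01,-0.4],[0,0,0]]
    - [[-0.007,-0.001,-0.03],[0,0,0]]
    - [[0,0,0],[0,0,0]]

```text
time: 13.75
tool_pos: [447.2, -124.7, 135.6]
tcp_rot: [-2.934, 0.0, 1.726]
contact_force: [-0.9, -0.0, -3.1]
grip_width: 28.1
finger_force: 30.0
```

play_rows:
  rows:
    - [[-0.007,-0.001,-0.03],[0,0,0]]
    - [[0,0,0],[0,0,0]]

```text
time: 14.0
tool_pos: [447.1, -125.2, 135.3]
tcp_rot: [-2.935, 0.001, 1.725]
contact_force: [0.4, -0.1, -3.6]
grip_width: 28.0
finger_force: 30.0
```

play_rows:
  rows:
    - [[-0.007,-0.001,-0.03],[0,0,0]]
    - [[0,0,0],[0,0,0]]

```text
time: 14.25
tool_pos: [447.1, -125.3, 135.2]
tcp_rot: [-2.936, 0.001, 1.725]
contact_force: [-0.1, 1.4, 5.6]
grip_width: 27.6
finger_force: 30.0
```

Run:
```python
from h import *
s=get_obs(); print(wb(s["tool_pos"]),s["contact_force"])
```

```text
[-100.41649256  -74.0723879    40.22444744] [-0.12135112  1.35710375  5.55828611]
```

Contact. Sweeping 218 mm.

play_rows:
  rows:
    - [[0.386,0.06,-0.083],[0,0,0]]
    - [[0.386,0.06,-0.083],[0,0,0]]
    - [[0.386,0.06,-0.083],[0,0,0]]
    - [[0.386,0.06,-0.083],[0,0,0]]
    - [[0.386,0.06,-0.083],[0,0,0]]
    - [[0.386,0.06,-0.083],[0,0,0]]
    - [[0.386,0.06,-0.083],[0,0,0]]
    - [[0.386,0.06,-0.083],[0,0,0]]
    - [[0.386,0.06,-0.083],[0,0,0]]

```text
time: 15.38
tool_pos: [550.9, -109.4, 112.8]
tcp_rot: [-2.934, 0.002, 1.725]
contact_force: [-2.8, -0.7, 7.2]
grip_width: 27.6
finger_force: 30.0
```

play_rows:
  rows:
    - [[0.386,0.06,-0.082],[0,0,0]]
    - [[0.386,0.06,-0.082],[0,0,0]]
    - [[0.386,0.06,-0.082],[0,0,0]]
    - [[0.386,0.06,-0.082],[0,0,0]]
    - [[0.386,0.06,-0.08],[0,0,0]]
    - [[0.386,0.06,-0.08],[0,0,0]]
    - [[0.3,0.047,-0.062],[0,0,0]]
    - [[0.3,0.047,-0.062],[0,0,0]]
    - [[0.3,0.047,-0.062],[0,0,0]]
    - [[0.3,0.047,-0.062],[0,0,0]]
    - [[0,0,0],[0,0,0]]

```text
time: 16.75
tool_pos: [658.0, -92.5, 89.8]
tcp_rot: [-2.938, 0.002, 1.725]
contact_force: [1.9, -0.2, 1.6]
grip_width: 27.9
finger_force: 30.0
```

Run:
```python
from h import *
s=get_obs(); print(wb(s["tool_pos"]),s["contact_force"])
```

```text
[117.8261023  -74.27084923  40.21307156] [ 1.86564455 -0.24384711  1.6117241 ]
```

play_rows:
  rows:
    - [[0.15,0.03,0.9],[0,0,0]]
    - [[0,0.3,0.9],[0,0,0]]
    - [[-0.3,0.9,0.2],[-0.008,-0.126,-0.23]]
    - [[-0.38,0.95,0.1],[-0.008,-0.126,-0.23]]
    - [[-0.38,0.95,0],[-0.008,-0.126,-0.23]]
    - [[-0.38,0.95,0],[-0.008,-0.126,-0.23]]
    - [[-0.38,0.95,0],[-0.008,-0.126,-0.23]]
    - [[-0.38,0.95,0],[-0.008,-0.126,-0.23]]
    - [[-0.38,0.95,0],[-0.008,-0.126,-0.23]]
    - [[-0.38,0.95,0],[-0.008,-0.126,-0.23]]
    - [[-0.38,0.95,0],[-0.008,-0.126,-0.23]]
    - [[-0.38,0.95,0],[-0.008,-0.126,-0.23]]

```text
time: 18.25
tool_pos: [548.9, 201.8, 151.9]
tcp_rot: [-3.111, 0.011, 1.401]
contact_force: [-0.3, 0.7, -3.6]
grip_width: 27.8
finger_force: 30.0
```

Run:
```python
from h import *
np.set_printoptions(precision=1,suppress=True)
c=cam("top")
for d in trace("chip0","top"): print(d["at"],round(d["p"],2),d["mask"].sum(),wb(hit(c,d["at"],n=Rb[:,2],p0=o)),hit(c,d["at"],4))
togo([501,340.5,55],down(-.22))
```

```text
[157.2, 265.4] 0.63 109 [141.   76.6   0. ] [662.5  62.4   4. ]
[155.0, 315.5] 0.47 87 [147.  -46.9   0. ] [687.9 -63.5   4. ]
t 18.35 pos [547.8 203.7 152.1] F [ 0.3 -1.4 -3.6] q [0.2 0.6 1.4 0.  1.2 0.4]
go shift units [-1.6  4.6 -3.2] turn units [ 0.  -0.2 -0.4]
```

play_rows:
  rows:
    - [[-0.31,0.91,0],[-0.004,-0.04,-0.08]]
    - [[-0.31,0.91,0],[-0.004,-0.04,-0.08]]
    - [[-0.31,0.91,0],[-0.004,-0.04,-0.08]]
    - [[-0.31,0.91,0],[-0.004,-0.04,-0.08]]
    - [[-0.31,0.91,0],[-0.004,-0.04,-0.08]]
    - [[0,0,-0.9],[0,0,0]]
    - [[0,0,-0.9],[0,0,0]]
    - [[0,0,-0.9],[0,0,0]]
    - [[0,0,-0.5],[0,0,0]]
    - [[0,0,-0.2],[0,0,0]]
    - [[0,0,0],[0,0,0]]

```text
time: 19.73
tool_pos: [503.3, 337.3, 51.1]
tcp_rot: [-3.139, 0.008, 1.346]
contact_force: [0.1, 0.2, -3.5]
grip_width: 27.8
finger_force: 30.0
```

Run:
```python
from h import *
togo([501,340.5,41],down(-.22))
```

```text
t 19.73 pos [503.3 337.3  51.1] F [ 0.1  0.2 -3.5] q [ 0.47  0.69  1.5  -0.01  0.96  0.69]
go shift units [-0.077  0.107 -0.338] turn units [ 0.052 -0.031  0.037]
```

play_rows:
  rows:
    - [[0,0,-0.2],[0.05,-0.03,0]]
    - [[0,0,-0.08],[0,0,0]]
    - [[0,0,-0.03],[0,0,0]]
    - [[0,0,0],[0,0,0]]

```text
time: 20.23
tool_pos: [503.1, 337.3, 41.9]
tcp_rot: [-3.141, 0.0, 1.346]
contact_force: [-0.4, -0.6, -3.1]
grip_width: 28.0
finger_force: 30.0
```

play_rows:
  rows:
    - [[0,0,-0.035],[0,0,0]]
    - [[0,0,0],[0,0,0]]

```text
time: 20.48
tool_pos: [503.0, 337.3, 40.6]
tcp_rot: [-3.141, 0.001, 1.346]
contact_force: [-0.7, 0.8, -3.9]
grip_width: 28.0
finger_force: 30.0
```

play_rows:
  rows:
    - [[0,0,-0.03],[0,0,0]]
    - [[0,0,0],[0,0,0]]

```text
time: 20.72
tool_pos: [503.0, 337.3, 40.5]
tcp_rot: [3.142, 0.0, 1.346]
contact_force: [-2.5, -2.0, 4.4]
grip_width: 28.1
finger_force: 30.0
```

play_rows:
  hand: 1
  rows:
    - [[0,0,0],[0,0,0]]
    - [[0,0,0],[0,0,0]]
    - [[0,0,0],[0,0,0]]
    - [[0,0,0],[0,0,0]]
    - [[0,0,0.5],[0,0,0]]
    - [[0,0,1],[0,0,0]]
    - [[0,0,1],[0,0,0]]
    - [[0,0,1],[0,0,0]]
    - [[0,0,1],[0,0,0]]
    - [[0,0,1],[0,0,0]]
    - [[0,0,1],[0,0,0]]

```text
time: 22.1
tool_pos: [502.9, 337.2, 237.1]
tcp_rot: [3.141, -0.0, 1.346]
contact_force: [0.2, -1.0, -0.7]
grip_width: 91.9
finger_force: 0.0
```

Run:
```python
from h import *
import pickle
np.set_printoptions(precision=1,suppress=True)
for n in ("top","scene"):
    c=cam(n)
    for d in trace("chip0",n): print(n,d["at"],round(d["p"],2),d["mask"].sum(),wb(hit(c,d["at"],n=Rb[:,2],p0=o)),hit(c,d["at"],4))
    a=c["img"][110:300,190:500] if n=="top" else c["img"][120:310,130:440]
    (A:=globals().setdefault("L",[])).append(cv2.resize(a,(620,380)) [:, :])
save(np.vstack([x[:300] if i==0 else x for i,x in enumerate([cv2.resize(L[0],(480,294)),cv2.resize(L[1],(480,294))])]),"chk")
togo([470,-340,250],down(np.pi/2))
```

```text
top [158.0, 289.2] 0.48 75 [138.6  18.1   0. ] [669.7   1.8   4. ]
top [154.5, 317.2] 0.4 92 [148.4 -51.2   0. ] [689.9 -67.7   4. ]
scene [264.4, 244.6] 0.6 47 [184.4 -33.2  -0. ] [685.5 -55.2   4. ]
scene [252.9, 227.0] 0.56 50 [157.2 -89.9  -0. ] [ 663.3 -119.8    4. ]
scene [263.7, 263.3] 0.56 82 [174.6  17.4  -0. ] [666.2  -5.8   4. ]
scene [262.1, 274.6] 0.41 70 [165.2  47.3  -0. ] [650.6  22.7   4. ]
t 22.3 pos [503.  337.3 235.6] F [-0.4 -0.3 -0.1] q [ 0.5  0.5  1.3 -0.   1.4  0.7]
go shift units [ -1.1 -22.6   0.5] turn units [-0.   0.  12.9]
```

View pics/chk.png

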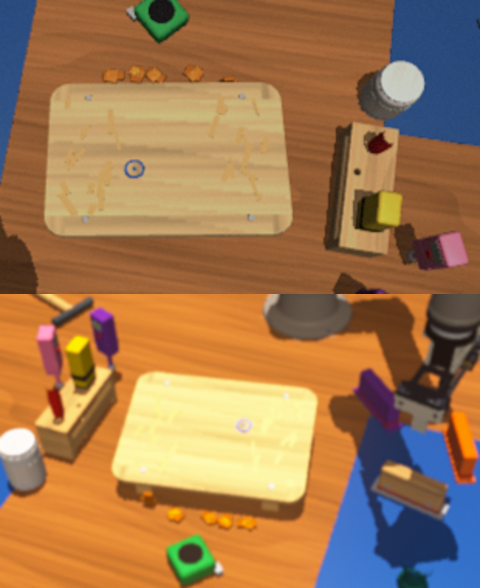

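All five chips are on the bench and the panel is clear. The ring shows and the scraper is down on the mat. Next is the rack.

play_rows:
  rows:
    - [[-0.115,-0.93,0.17],[0,0,-0.4]]
    - [[-0.115,-0.93,0.17],[0,0,-0.4]]
    - [[-0.115,-0.93,0.17],[0,0,-0.4]]
    - [[-0.115,-0.93,0.17],[0,0,-0.4]]
    - [[-0.115,-0.93,0.17],[0,0,-0.4]]
    - [[-0.115,-0.93,0.17],[0,0,-0.4]]
    - [[-0.115,-0.93,0.17],[0,0,-0.4]]
    - [[-0.115,-0.93,0.17],[0,0,-0.4]]
    - [[-0.115,-0.93,0.17],[0,0,-0.4]]
    - [[-0.115,-0.93,0.17],[0,0,-0.4]]
    - [[-0.115,-0.93,0.17],[0,0,-0.4]]
    - [[-0.115,-0.93,0.17],[0,0,-0.4]]

```text
time: 23.8
tool_pos: [460.7, 1.7, 294.9]
tcp_rot: [-3.139, 0.002, 0.674]
contact_force: [0.8, 0.6, -0.2]
grip_width: 91.8
finger_force: 0.0
```

play_rows:
  rows:
    - [[-0.115,-0.92,0],[0,0,-0.4]]
    - [[-0.115,-0.92,0],[0,0,-0.4]]
    - [[-0.115,-0.92,0],[0,0,-0.4]]
    - [[-0.115,-0.92,0],[0,0,-0.4]]
    - [[-0.115,-0.92,0],[0,0,-0.4]]
    - [[-0.115,-0.92,0],[0,0,-0.4]]
    - [[-0.115,-0.92,0],[0,0,-0.4]]
    - [[-0.115,-0.92,0],[0,0,-0.4]]
    - [[-0.115,-0.92,0],[0,0,-0.4]]
    - [[-0.115,-0.92,0],[0,0,-0.4]]
    - [[-0.115,-0.92,0],[0,0,-0.4]]
    - [[-0.115,-0.92,0],[0,0,-0.44]]

```text
time: 25.3
tool_pos: [419.6, -329.2, 294.6]
tcp_rot: [-3.139, 0.002, -0.002]
contact_force: [-0.4, 0.5, -0.0]
grip_width: 91.9
finger_force: 0.0
```

Run:
```python
from fit import *
np.set_printoptions(precision=2,suppress=True)
cs={n:cam(n) for n in("wrist","scene")}
views={}
for n in cs:
    for q in("meter","rack"):
        for d in trace(q,n):
            m=d["mask"]; rgb=cs[n]["img"][m].mean(0); print(q,n,np.round(d["at"]),round(d["p"],2),m.sum(),rgb.astype(int),hit(cs[n],d["at"],130 if q=="meter" else 70))
            if q=="meter" and rgb[1]>1.6*rgb[2] and rgb[1]>.7*rgb[0]: views[n]=(cs[n],m.astype(np.float32))
for k,v in views.items(): print(k,*fit("meter",[v],[477,-342,.05]))
if len(views)==2: print("both",*fit("meter",list(views.values()),[477,-342,.05]))
# tip positions (scene), z guesses
for d in pinpoint("meter","scene"): print("pp",d["at"],[hit(cs["scene"],d["at"],z) for z in(0,23)])
save(np.hstack([cv2.resize(cs["wrist"]["img"],(400,300)),cv2.resize(cs["scene"]["img"][120:240,120:280],(400,300))]),"w2")
togo([476,-342,215],down(-np.pi/2+.06))
```

```text
meter wrist [169. 390.] 0.87 2908 [183 119 135] [ 440.5  -433.95  130.  ]
meter wrist [252. 305.] 0.65 2534 [109  54 116] [ 352.4  -353.33  130.  ]
meter wrist [137. 296.] 0.63 2261 [150 122   1] [ 470.59 -342.82  130.  ]
rack wrist [ 69. 288.] 0.72 9244 [196 157  88] [ 537.37 -335.75   70.  ]
meter scene [166. 184.] 0.87 459 [122  93   4] [ 483.77 -330.78  130.  ]
meter scene [160. 161.] 0.78 419 [169  87  99] [ 479.04 -412.78  130.  ]
meter scene [148. 197.] 0.69 474 [104  50  93] [ 389.09 -332.61  130.  ]
rack scene [194. 176.] 0.71 1723 [156 109  59] [ 546.89 -335.56   70.  ]
wrist [ 475.13 -339.15   -0.02] 0.05443960428237915
scene [ 475.45 -341.74    0.2 ] 0.1064826250076294
both [ 475.18 -339.43   -0.01] 0.2230033278465271
pp [190.3, 189.7] [array([ 457.18, -348.2 ,    0.  ]), array([ 477.73, -333.39,   23.  ])]
pp [183.9, 166.4] [array([ 453.85, -437.73,    0.  ]), array([ 474.48, -420.98,   23.  ])]
pp [168.0, 204.9] [array([ 339.24, -349.98,    0.  ]), array([ 362.36, -335.14,   23.  ])]
t 25.65 pos [ 420.2 -327.7  295.7] F [-0.  -0.4  0.3] q [-0.81  0.32  1.4   0.    1.42  0.76]
go shift units [ 1.86 -0.48 -2.69] turn units [-0.01 -0.01  0.42]
```

View pics/w2.png

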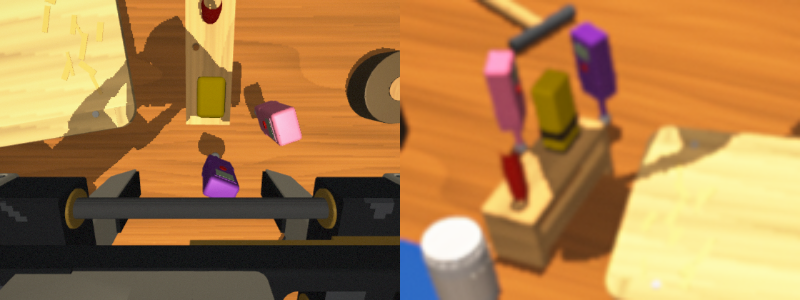

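The yellow meter hangs in the rack at (97,211) of the left picture. The pink look-alike at (122,280) and the purple one at (178,220) stand on the bench beside it. I'm narrowing the jaws to 60 mm to clear the pink one.

play_rows:
  hand: 0.3
  rows:
    - [[0.92,-0.19,0],[0,0,-0.03]]
    - [[0.92,-0.19,0],[0,0,-0.03]]
    - [[0,0,-0.8],[0,0,0]]
    - [[0,0,-0.8],[0,0,0]]
    - [[0,0,-0.6],[0,0,0]]
    - [[0,0,0],[0,0,0]]

```text
time: 26.4
tool_pos: [475.1, -338.8, 228.8]
tcp_rot: [-3.139, 0.003, -0.007]
contact_force: [-0.4, 0.4, 0.7]
grip_width: 59.4
finger_force: 0.0
```

Run:
```python
from fit import *
np.set_printoptions(precision=2,suppress=True)
c=cam("wrist"); 
for d in trace("meter","wrist"):
    m=d["mask"]; rgb=c["img"][m].mean(0); print(d["at"],d["p"],rgb)
    if rgb[1]>1.6*rgb[2] and rgb[1]>.7*rgb[0]: 
        q=np.argwhere(m); print(q.min(0),q.max(0)); print(*fit("meter",[(c,m.astype(np.float32))],[475,-340,0]))
s=get_obs(); print(s["grip_width"]); togo([475,-340,146],down(-np.pi/2))
```

```text
[217.8, 282.2] 0.8 [150.99 127.43   1.29]
[172 260] [261 308]
[ 474.29 -339.68   -0.03] 0.10485118627548218
[231.4, 387.7] 0.8 [127.46  68.46  77.71]
[319.3, 299.8] 0.7 [65.69 38.39 59.93]
59.65661697217511
t 26.5 pos [ 475.8 -339.8  230.7] F [ 0.1 -0.3  0. ] q [-0.75  0.46  1.37  0.    1.31  0.83]
go shift units [-0.03 -0.01 -2.83] turn units [0.   0.   0.06]
```

play_rows:
  rows:
    - [[-0.02,0,-0.7],[0,0,0]]
    - [[0,0,-0.7],[0,0,0]]
    - [[0,0,-0.7],[0,0,0]]
    - [[0,0,-0.5],[0,0,0]]
    - [[0,0,-0.18],[0,0,0]]
    - [[0,0,0],[0,0,0]]

```text
time: 27.25
tool_pos: [475.0, -340.2, 146.9]
tcp_rot: [-3.142, 0.0, -0.008]
contact_force: [-1.1, 0.1, 0.1]
grip_width: 59.8
finger_force: 0.0
```

play_rows:
  hand: -1
  rows:
    - [[0,0,0],[0,0,0]]
    - [[0,0,0],[0,0,0]]
    - [[0,0,0],[0,0,0]]
    - [[0,0,0],[0,0,0]]
    - [[0,0,0],[0,0,0]]

```text
time: 27.88
tool_pos: [474.9, -340.3, 146.9]
tcp_rot: [-3.142, 0.0, -0.009]
contact_force: [0.2, -0.2, 1.9]
grip_width: 31.8
finger_force: 30.0
```

play_rows:
  rows:
    - [[0,0,0.5],[0,0,0]]
    - [[0,0,0.7],[0,0,0]]
    - [[0,0,0.7],[0,0,0]]
    - [[0,0,0.8],[0,0,0]]
    - [[0,0,1],[0,0,0]]
    - [[0,0,1],[0,0,0]]
    - [[0,0,0.5],[0,0,0]]
    - [[0,0,0],[0,0,0]]

```text
time: 28.88
tool_pos: [474.9, -340.3, 303.4]
tcp_rot: [3.141, -0.001, -0.009]
contact_force: [-0.6, -0.1, -0.9]
grip_width: 31.5
finger_force: 30.0
```

Run:
```python
from h import *
z=-Rb[:,2]; y=np.array([0,-1.,0]); x=np.cross(y,z); x/=np.linalg.norm(x); T=np.c_[x,np.cross(z,x),z]
T=np.array(T); ring=bw(-23.5,49,0); print("ring",ring)
togo(ring+Rb[:,2]*(123.9+45),T)
c=cam("scene"); print([(d["at"],d["p"]) for d in pinpoint("tip","scene")]); s=get_obs(); print("pred",proj(c,np.array(s["tool_pos"])-[0,0,123.9]))
```

```text
ring [494.12447909   6.6639117   79.88592473]
t 28.88 pos [ 474.9 -340.3  303.4] F [-0.6 -0.1 -0.9] q [-0.75  0.42  1.24 -0.    1.49  0.83]
go shift units [ 1.796 11.746 -1.945] turn units [-0.217  1.489  0.084]
[([182.2, 166.0], 0.48), ([166.7, 201.8], 0.45), ([153.4, 181.4], 0.41), ([153.3, 180.2], 0.3)]
pred [[151.95451395 180.00557896]]
```

play_rows:
  rows:
    - [[0.15,0.9,-0.05],[-0.018,0.124,0.007]]
    - [[0.15,0.9,-0.05],[-0.018,0.124,0.007]]
    - [[0.15,0.98,-0.1],[-0.018,0.124,0.007]]
    - [[0.15,0.98,-0.15],[-0.018,0.124,0.007]]
    - [[0.15,0.98,-0.2],[-0.018,0.124,0.007]]
    - [[0.15,0.98,-0.2],[-0.018,0.124,0.007]]
    - [[0.15,0.98,-0.2],[-0.018,0.124,0.007]]
    - [[0.15,0.98,-0.2],[-0.018,0.124,0.007]]
    - [[0.15,0.98,-0.2],[-0.018,0.124,0.007]]
    - [[0.15,0.98,-0.2],[-0.018,0.124,0.007]]
    - [[0.15,0.98,-0.2],[-0.018,0.124,0.007]]
    - [[0.15,0.98,-0.2],[-0.018,0.124,0.007]]

```text
time: 30.48
tool_pos: [528.3, 8.9, 242.5]
tcp_rot: [3.111, 0.211, 0.0]
contact_force: [-1.0, -0.3, -1.6]
grip_width: 31.8
finger_force: 30.0
```

play_rows:
  rows:
    - [[0,0.15,0],[0,0,0]]
    - [[0,0,0],[0,0,0]]
    - [[0,0,0],[0,0,0]]

```text
time: 30.85
tool_pos: [528.7, 11.4, 244.1]
tcp_rot: [3.11, 0.208, -0.001]
contact_force: [0.2, -0.1, -2.2]
grip_width: 31.8
finger_force: 30.0
```

```bash
cat > tip.py <<'E'
from fit import *
from scipy.optimize import least_squares
np.set_printoptions(precision=2,suppress=True)
z=-Rb[:,2]; y=np.array([0,-1.,0]); x=np.cross(y,z); x/=np.linalg.norm(x); T=np.c_[x,np.cross(z,x),z]
s=get_obs(); Rc=R.from_euler('xyz',s["tcp_rot"]).as_matrix(); tp=np.array(s["tool_pos"])+Rc[:,2]*123.9
ring=bw(-23.5,49,0); print("angle to normal deg",np.degrees(np.arccos(-Rc[:,2]@Rb[:,2])),"tip board",wb(tp))
for n in("top","scene","wrist"):
    c=cam(n); print(n,"pred tip",proj(c,tp),"ring",proj(c,ring),[(np.round(d["at"],1),round(d["p"],2)) for d in pinpoint("tip",n)[:3]],"mark",[(np.round(d["at"],1),round(d["p"],2)) for d in pinpoint("mark",n)[:2]])
    if n!="top": save(c["img"],"tip_"+n)
togo(ring+Rb[:,2]*(123.9+15),T)
E
python3 tip.py
python3 - <<'E'
import cv2,numpy as np
a=cv2.imread('pics/tip_wrist.png'); b=cv2.imread('pics/tip_scene.png')[130:250,210:350]
cv2.imwrite('pics/tipv.png',np.hstack([cv2.resize(a,(400,300)),cv2.resize(b,(350,300),interpolation=3)]))
E
```

```text
angle to normal deg 0.09608196312889991 tip board [-23.67  48.5   43.95]
top pred tip [[211.16 276.59]] ring [[218.76 276.51]] [(array([274.9, 454.3]), 0.62)] mark [(array([216.3, 277.8]), 0.62)]
scene pred tip [[196.55 286.02]] ring [[204.9  286.92]] [(array([195.3, 285.8]), 0.56), (array([169.1, 203.2]), 0.44), (array([178.2, 166.5]), 0.41)] mark [(array([203.6, 288. ]), 0.41)]
wrist pred tip [[201.2  282.57]] ring [[189.28 281.89]] [(array([255.4, 524.9]), 0.6)] mark [(array([192.1, 281.1]), 0.69)]
t 31.3 pos [528.8  12.2 244.1] F [ 0.7 -0.  -0.8] q [-0.09  0.47  1.34 -0.05  1.54  1.48]
go shift units [-0.2  -0.04 -0.95] turn units [-0.01 -0.01  0.  ]
```

View pics/tipv.png

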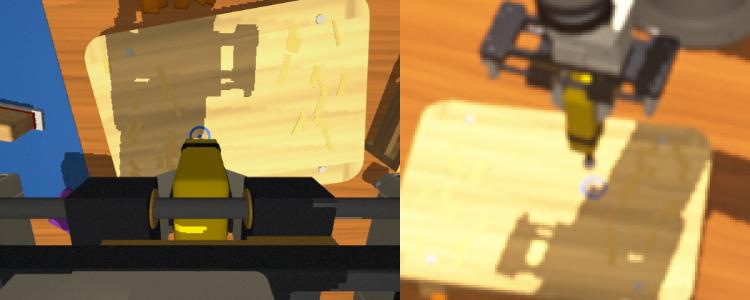

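The tip is 44 mm above the ring on the panel normal, 0.1° off square, and the predicted pixels match both views. Descending along the normal.

play_rows:
  rows:
    - [[-0.1,-0.01,-0.49],[0,0,0]]
    - [[-0.1,-0.01,-0.49],[0,0,0]]
    - [[-0.04,-0.006,-0.2],[0,0,0]]
    - [[-0.02,-0.003,-0.1],[0,0,0]]
    - [[0,0,0],[0,0,0]]
    - [[0,0,0],[0,0,0]]

```text
time: 32.05
tool_pos: [521.3, 11.5, 206.1]
tcp_rot: [3.111, 0.207, -0.0]
contact_force: [-0.1, 0.8, -2.3]
grip_width: 32.0
finger_force: 30.0
```

```bash
cat > st.py <<'E'
from h import *
np.set_printoptions(precision=2,suppress=True)
P=[];F=[]
for _ in range(6):
    s=get_obs(); Rc=R.from_euler('xyz',s["tcp_rot"]).as_matrix(); P.append(wb(np.array(s["tool_pos"])+Rc[:,2]*123.9)); F.append(s["contact_force"]); capture("top")
F=np.array(F); print("tip board",np.mean(P,0),"F",F.mean(0),"Fn",((F+[0,0,1.77])@Rb[:,2]).round(1),((F+[0,0,1.77])@Rb[:,2]).mean(),"ang",np.degrees(np.arccos(-Rc[:,2]@Rb[:,2])),s["time"])
E
python3 st.py
```

```text
tip board [-22.89  49.75   5.16] F [-0.28  0.02 -2.33] Fn [-0.5 -0.9  0.1 -1.5 -1.1  0.1] -0.6024872260836731 ang 0.09141839662835106 32.3
```

play_rows:
  rows:
    - [[-0.014,-0.002,-0.065],[0,0,0]]
    - [[0,0,0],[0,0,0]]
    - [[-0.014,-0.002,-0.065],[0,0,0]]
    - [[0,0,0],[0,0,0]]

```text
time: 32.85
tool_pos: [520.0, 11.4, 201.6]
tcp_rot: [3.111, 0.209, -0.0]
contact_force: [0.4, -0.8, -2.8]
grip_width: 31.8
finger_force: 30.0
```

```bash
python3 st.py
```

```text
tip board [-23.14  49.82   0.78] F [ 0.03 -0.16 -2.23] Fn [-0.9 -0.9 -0.9 -0.1  0.6 -0.5] -0.44931194990060025 ang 0.094836016829768 33.1
```

play_rows:
  rows:
    - [[-0.007,-0.001,-0.033],[0,0,0]]
    - [[0,0,0],[0,0,0]]

```text
time: 33.4
tool_pos: [519.9, 11.3, 200.7]
tcp_rot: [3.111, 0.208, -0.0]
contact_force: [-0.4, -0.6, -1.7]
grip_width: 31.5
finger_force: 30.0
```

```bash
python3 st.py
```

```text
tip board [-23.14  49.83  -0.23] F [-0.01 -0.15 -2.06] Fn [ 0.  -0.5 -0.3 -0.1  0.2 -1. ] -0.2942589602607914 ang 0.10222953314280434 33.65
```

play_rows:
  rows:
    - [[-0.007,-0.001,-0.033],[0,0,0]]
    - [[0,0,0],[0,0,0]]

```text
time: 33.95
tool_pos: [519.8, 11.3, 200.0]
tcp_rot: [3.111, 0.208, -0.0]
contact_force: [-0.8, 0.2, -0.2]
grip_width: 31.6
finger_force: 30.0
```

```bash
python3 st.py
```

```text
tip board [-23.    49.79  -0.98] F [0.3  0.39 0.13] Fn [1.3 2.8 2.4 2.2 1.3 1.6] 1.9349448834625198 ang 0.08723604016765793 34.2
```

play_rows:
  rows:
    - [[-0.007,-0.001,-0.033],[0,0,0]]
    - [[-0.007,-0.001,-0.033],[0,0,0]]
    - [[-0.007,-0.001,-0.033],[0,0,0]]
    - [[-0.007,-0.001,-0.033],[0,0,0]]
    - [[-0.007,-0.001,-0.033],[0,0,0]]
    - [[0,0,0],[0,0,0]]
    - [[0,0,0],[0,0,0]]

```text
time: 35.12
tool_pos: [518.8, 11.1, 194.9]
tcp_rot: [3.111, 0.208, -0.0]
contact_force: [2.0, -0.9, 2.4]
grip_width: 32.1
finger_force: 30.0
```

```bash
python3 st.py; sleep 0; python3 st.py
```

```text
tip board [-23.04  49.8   -6.19] F [ 0.91 -0.13  2.44] Fn [4.5 4.3 4.  4.4 4.7 4. ] 4.303223828144055 ang 0.09184948789020818 35.375
tip board [-23.07  49.82  -6.25] F [1.21 0.42 2.35] Fn [4.4 4.2 4.2 4.  5.  3.9] 4.2895217069209535 ang 0.09593559246944489 35.675
```

Run:
```python
from h import *
c=cam("scene"); d=cam("wrist")
save(np.hstack([cv2.resize(c["img"][120:330,190:400],(400,400),interpolation=3),cv2.resize(d["img"][60:340,130:410],(400,400),interpolation=3)]),"fin")
print(proj(c,bw(-23.5,49,0)),[(np.round(x["at"],1),round(x["p"],2)) for x in pinpoint("tip","scene")[:2]],[(np.round(x["at"],1),round(x["p"],2)) for x in pinpoint("mark","scene")[:2]])
```

```text
[[204.89560543 286.92075798]] [(array([204.8, 289.2]), 0.56), (array([169.6, 200.9]), 0.46)] [(array([205.8, 286.4]), 0.49), (array([307.9, 394.8]), 0.42)]
```

View pics/fin.png

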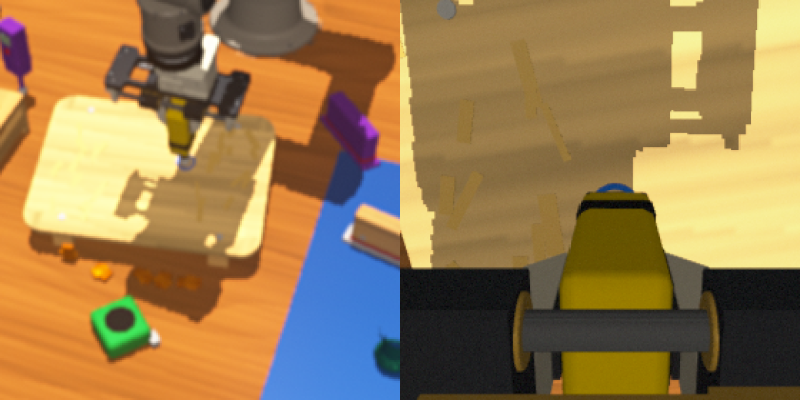

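Run:
```python
from h import *
np.set_printoptions(precision=1,suppress=True)
a=cam("scene");b=cam("top"); o1,d1=ray(a,(252.9,227)); o2,d2=ray(b,(160.5,336.6))
t=np.linalg.lstsq(np.c_[d1,-d2],o2-o1,rcond=None)[0]; print(o1+d1*t[0],o2+d2*t[1])
print([hit(a,(252.9,227),z) for z in(4,15,30)],"low edge",bw(125,-95,0))
```

```text
[ 674.3 -113.    19.7] [ 675.8 -117.5   20.6]
[array([ 663.3, -119.8,    4. ]), array([ 671. , -115.1,   15. ]), array([ 681.5, -108.6,   30. ])] low edge [ 659.9 -113.2   49. ]
```

The ball is in the ring: the blue arc is symmetric about the meter at (188,616) of the right half. All the chips are off the panel on the bench and the scraper is on the mat. The spring push is about 4.8 N and the stroke about 6 mm, so I'm handing in.

```bash
python3 -c "
from plant import bot
print(bot.close_job())"
```

```text
the job is handed in; nothing more can be done
None
```

I handed the job in with the meter held on the ring, square to the panel to within about 0.1° and pressed about 6 mm (roughly half way). All five chips are off the panel and the scraper stands on the bench clear of it; one chip lies close under the low edge, and I judged it to be on the bench without seeing it fully.

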